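# Capacitors on the feed strip, lowest first

### The arm

A 6-joint arm with a two-finger parallel gripper is mounted at the origin on the work surface. World frame = base frame: x ahead of the robot, y to its left, z up, the work surface at z = 0. Lengths are in mm, angles in degrees, forces in N, time in s.
With the tool pointing down it reaches from about 350 to 850 mm from the base axis. Payload 8.1 kg.
Tool frame: the origin (TCP) lies at the very end of the fingers, on their centre line; the grasp point (between the pads) lies r.tcp_to_grasp behind it (r.tcp_to_grasp is the distance from the TCP to the grasp point, in mm); z points along the fingers, y is the line along which they close (so a half turn about z gives the same grasp; the last joint's range is limited). The gripper opens to 85 mm and grips with 20 to 120 N. Pads are 22 mm wide; open, the fingers measure 114 mm over their backs; the gripper's body (76 mm by 85 mm) begins 54 mm behind the grasp point. The pads swing forward as they close: fully open they stand 13 mm farther back than shut.
Start: joints at [66.612, 7.471, 85.268, -0, 87.261, -4.893], TCP at [190.312, 569.022, 231.292] pointing down, gripper open.
Joint ranges: [-169.43, 169.43], [-51.17, 129.36], [1.28, 143.12], [-76.62, 256.62], [0, 156.53], [-152.29, 152.29]. Speed limits (degrees/s): [136.94, 136.94, 159.86, 180, 180, 180].

### API

Orientations are given as [roll, pitch, yaw] about the fixed x, y, z axes, in that order (R = Rz(yaw) Ry(pitch) Rx(roll)).
In Python, from bench import sense, viewer, order, r gives the robot as it stands.
- The arm moves only by the tool carry_out, never from a script. Its argument "increments" is one flat list of numbers, 7 for each row, row after row: the shift along the tool's x, y, z as a fraction of full scale, then the turn, a rotation vector about the tool's x, y, z as a fraction of full scale, then the opening, from -1 (shut) to 1 (fully open). A call has exactly 10 rows; each row is the pose to reach, as a shift and turn from the pose commanded when the call began, along the tool's axes at that moment, turning the shorter way round; what a row does not reach only later rows make up. Full scale, the value 1, is 400 mm for a shift and 2 pi rad for a turn. A row lasts 1/8 s, in which the tool goes at most 62.5 mm and 10.7 degrees, less where a joint would pass 70% of its speed; a pose out of reach is approached as far as the arm can. A call with a number of a shift or a turn outside -1 to 1 is refused whole. A call with a gripper value outside its range is refused whole. The fingers move at their own pace and stop on an object; "force" is the grip in N (left out, the last holds). Time passes only in rows, so rows that repeat a pose let the fingers close, or fill a call up. It gives the time, the measured TCP pose, the force, the opening and the grip force at its end, in the units of the state.
- sense(): the state, without advancing time (a new reading comes with each control period).
- viewer.snapshot(name): name is "scene" or "top" or "wrist"; returns the picture (400x640x3 uint8, red, green, blue); there is no depth.
- viewer.get_calibration(name): a dict with "fx", "fy", "cx", "cy" (pixels), "R" (3x3) and "t" (3): a world point X has camera coordinates R X + t. Camera axes: x right, y down, z forward; pixel columns grow to the right and rows downward; lengths in mm; the calibration is good to about 2 mm. A picture is of the moment at which its call begins: read the wrist's pose just before it. get_calibration takes no time and is no camera call; for the wrist camera it gives the pose at the moment of the call.
- order.hand_in(): hands the job in; it is judged then, once.
The state is a dict: "time": time; "joint_pos": joint angles; "qd": joint speeds; "joint_efforts": joint torques, N m; "tool_pos": TCP position; "tcp_rot": TCP orientation; "ft_force": force on the tool from outside, world axes, zero at the start; "wrist_torque": the same for the moment, N m; "finger_gap": finger opening in mm; "grip_force": force on a finger pad.
Only numpy, scipy, OpenCV 4.12 (cv2) and the standard library are available. Lean on these libraries where they do the work, as an engineer would, in place of code of your own. Each camera call takes 0.05 s, during which the arm holds its last target. There are 200 camera calls.

### The job

The tall parts of a power supply are soldered in order of height, so set them out for the bench: stand the four capacitors upright on the ring marks of the aluminium strip, one centred on each mark, in order of height with the lowest on the mark next to the end stop and the tallest farthest from it. Do not knock any capacitor over, and do not shift the flux tin.

Things in the scene. Friction and masses are not known exactly. Their poses are not given: they have to be found in the camera images.
- cap_32: Round black capacitor, silver top with two 6 mm brass studs: 32 mm across, 45 mm high without studs, 60 g +-20%; the lowest of four. Origin: centre of underside; z up. Starts upright, loose on an 8 mm thick wooden board, in two rows roughly along world y shared with the tin and a solder reel (52 mm across, 30 high); 35 mm free on its +x and -x sides, 25 on +y and -y.
- cap_38: Round black capacitor, silver top with two 6 mm brass studs: 38 mm across, 62 mm high without studs, 100 g +-20%; second lowest of four. Origin: centre of underside; z up. Starts upright, loose on an 8 mm thick wooden board, in two rows roughly along world y shared with the tin and a solder reel (52 mm across, 30 high); 35 mm free on its +x and -x sides, 25 on +y and -y.
- cap_45: Round black capacitor, silver top with two 6 mm brass studs: 45 mm across, 82 mm high without studs, 180 g +-20%; second tallest of four. Origin: centre of underside; z up. Starts upright, loose on an 8 mm thick wooden board, in two rows roughly along world y shared with the tin and a solder reel (52 mm across, 30 high); 35 mm free on its +x and -x sides, 25 on +y and -y.
- cap_51: Round black capacitor, silver top with two 6 mm brass studs: 51 mm across, 105 mm high without studs, 280 g +-20%; the tallest of four. Origin: centre of underside; z up. Starts upright, loose on an 8 mm thick wooden board, in two rows roughly along world y shared with the tin and a solder reel (52 mm across, 30 high); 35 mm free on its +x and -x sides, 25 on +y and -y.
- mark_a: One of four alike flat painted ring marks, 58 mm across, dark rim, white middle, in a straight row 70 mm apart on a fixed flat aluminium strip (350 x 70 mm, top 6 mm above the table). Origin: the mark's centre on the strip's top; y along the row. They follow in the order a, b, c, d; either a or d is next to the stop.
- mark_b: One of four alike flat painted ring marks, 58 mm across, dark rim, white middle, in a straight row 70 mm apart on a fixed flat aluminium strip (350 x 70 mm, top 6 mm above the table). Origin: the mark's centre on the strip's top; y along the row. They follow in the order a, b, c, d; either a or d is next to the stop.
- mark_c: One of four alike flat painted ring marks, 58 mm across, dark rim, white middle, in a straight row 70 mm apart on a fixed flat aluminium strip (350 x 70 mm, top 6 mm above the table). Origin: the mark's centre on the strip's top; y along the row. They follow in the order a, b, c, d; either a or d is next to the stop.
- mark_d: One of four alike flat painted ring marks, 58 mm across, dark rim, white middle, in a straight row 70 mm apart on a fixed flat aluminium strip (350 x 70 mm, top 6 mm above the table). Origin: the mark's centre on the strip's top; y along the row. They follow in the order a, b, c, d; either a or d is next to the stop.
- stop: Fixed end stop: dark steel bar 70 mm long across the strip, 14 mm thick along the row, 20 mm high, at one end of the strip, in line with the marks. Origin: centre of its underside, on the strip's top, 60 mm from the centre of the nearest mark (130, 200 and 270 mm from the others). It may be at either end.
- tin: Small round open blue tin of amber solid flux, 60 mm in diameter, 22 mm high, loose on the wooden board among the capacitors. Not to be shifted. Origin: centre of its underside.

How it is judged:
By the outcome, as a careful person would: the job done as asked, in the order asked, and still so for the second after the job is handed in, with the robot touching nothing.
It also fails if it takes over 122 s, if anything falls off the work surface, if the arm or the gripper's body presses on something with over 40 N, if the wrist force passes 120 N, or if a joint passes its speed limit or range.

## Working session

There is one attempt and no reset: what is moved stays moved. The work goes in short steps, Python scripts to look and compute and a tool call to move; the robot and the scene stay as the last step left them, time stands still between calls to the robot, and variables do not carry over. Pictures are saved under pics/ and viewed, at most 14 in all, crops included, and the job is handed in when it is done.

Besides the shell and the picture viewer there is one more tool, called after "Call:" by a JSON object that holds its "method" and its "body". carry_out: Moves the arm, as the interface text tells. Its arguments: {"type":"object","properties":{"increments":{"type":"array"},"force":{"type":"number"}},"required":["increments"]}

```bash
ls; mkdir -p pics; python3 - <<'E'
from bench import sense, viewer, order, r
import cv2, numpy as np
s=sense(); print(s); print(r.tcp_to_grasp)
for n in ("top","scene"):
    im=viewer.snapshot(n); cv2.imwrite(f"pics/{n}0.png",im[:,:,::-1]); c=viewer.get_calibration(n); print(n,c)
E
```

```text
pics
{'time': 0.0, 'joint_pos': array([ 6.66107319e+01,  7.51502194e+00,  8.53307202e+01, -3.27321913e-04,
        8.72606627e+01, -4.89131412e+00]), 'qd': array([-0.03531682,  0.08134148, -0.0136789 ,  0.09665126, -0.10256325,
        0.05343402]), 'joint_efforts': array([-3.40571067e-03, -5.69388664e+01, -5.00551486e+01, -2.15163645e-04,
        1.43230267e-02, -1.87386013e-05]), 'tool_pos': array([190.10494675, 568.50228203, 230.23151318]), 'tcp_rot': array([-1.79893955e+02, -8.74696905e-03,  1.61502054e+02]), 'ft_force': array([ 0.12411946, -0.06797471, -0.32246219]), 'wrist_torque': array([0.01298802, 0.01069537, 0.0047145 ]), 'grip_force': 0.0, 'finger_gap': 85.37357580546848}
18.700000000000003
top {'fx': 422.58861817986275, 'fy': 422.58861817986275, 'cx': 320.55415905173186, 'cy': 197.60568874592443, 'R': array([[ 0.01052169, -0.99992852, -0.00567924],
       [-0.98753313, -0.00949885, -0.15712441],
       [ 0.15705923,  0.00726165, -0.98756249]]), 't': array([  23.70802806,  501.5788946 , 1078.82263423])}
scene {'fx': 506.1239993733497, 'fy': 506.1239993733497, 'cx': 321.89079448335366, 'cy': 190.74652222269663, 'R': array([[-0.44322674,  0.89640555,  0.00267353],
       [ 0.55494023,  0.2767294 , -0.78451398],
       [-0.70398253, -0.34623392, -0.62010537]]), 't': array([ 212.8352044 , -259.59701039, 1575.85991664])}
```

View pics/top0.png

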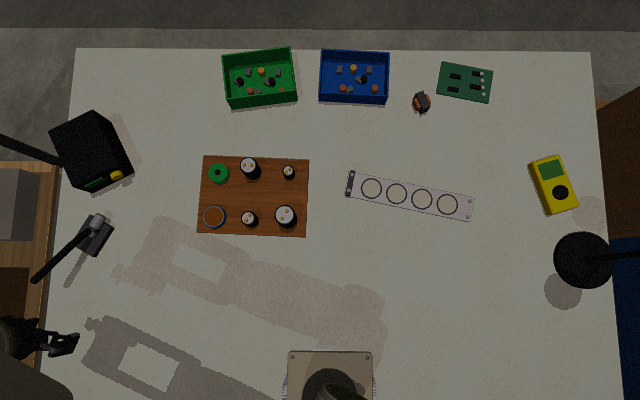

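View pics/scene0.png

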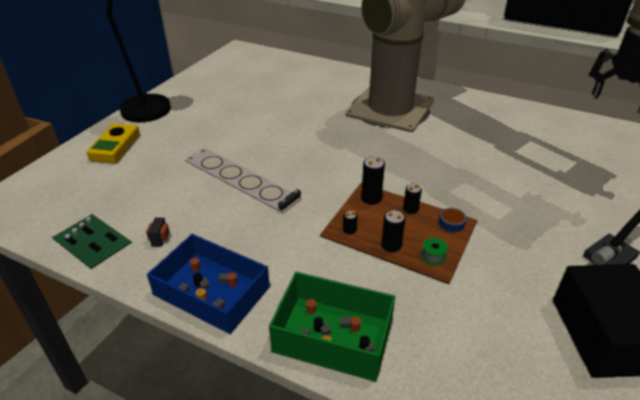

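The top view shows the strip with the stop at its left end (350,183) and marks at about (371,188), (397,194), (422,199), (447,204). The board holds the reel (218,173), the tin (214,217) and caps at (250,165), (289,172), (249,218) and (285,215). I'll enlarge it next.

```bash
python3 - <<'E'
import cv2
im=cv2.imread("pics/top0.png")
cv2.imwrite("pics/c1.png",cv2.resize(im[140:250,190:320],None,fx=5,fy=5,interpolation=cv2.INTER_CUBIC)*1)
cv2.imwrite("pics/c2.png",cv2.resize(im[160:230,335:485],None,fx=5,fy=5,interpolation=cv2.INTER_CUBIC))
E
```

```text
(no output)
```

View pics/c1.png

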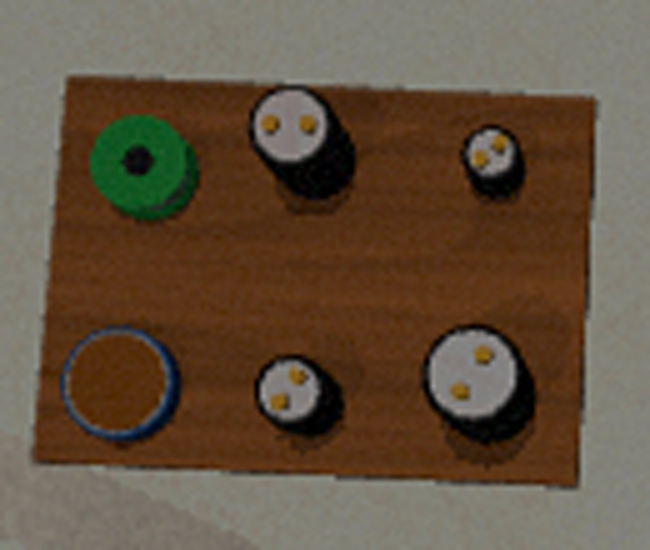

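View pics/c2.png

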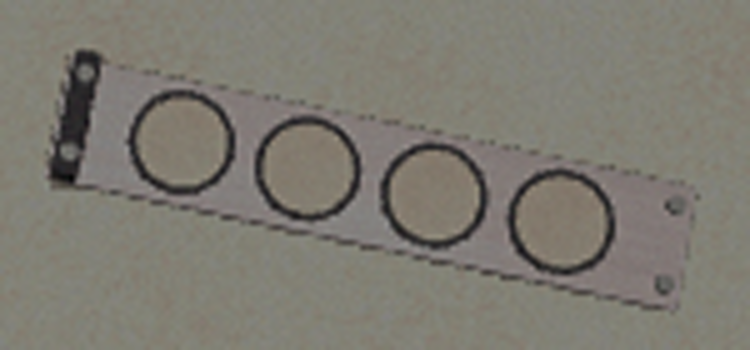

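```bash
cat > h.py <<'E'
import numpy as np
def ray(c,uv,z):
    d=np.asarray(c["R"]).T@np.array([(uv[0]-c["cx"])/c["fx"],(uv[1]-c["cy"])/c["fy"],1])
    o=-np.asarray(c["R"]).T@np.asarray(c["t"]); return o+d*(z-o[2])/d[2]
E
python3 - <<'E'
from bench import viewer
from h import *
c=viewer.get_calibration("top")
P=lambda p,o,z:ray(c,((p[0]+.5)/5-.5+o[0],(p[1]+.5)/5-.5+o[1]),z).round(1)
o=(190,140)
for n,p,z in [("51",(471,375),113),("45",(290,126),90),("38",(291,390),70),("32",(491,153),53),("tin",(120,383),30),("reel",(138,160),38),("bl",(33,461),8),("br",(578,487),8),("tl",(68,76),8),("tr",(595,97),8)]: print(n,P(p,o,z))
o=(335,160)
m=np.array([P(p,o,6) for p in [(182,141),(308,168),(434,195),(561,221)]]);print(m,np.diff(m,axis=0),np.linalg.norm(m[3]-m[0]))
d=m[3]-m[0];print(np.degrees(np.arctan2(d[1],d[0])))
print("stop",P((74,118),o,26))
E
```

```text
51 [446.5 118.1 113. ]
45 [576.6 216.1  90. ]
38 [442.9 214.1  70. ]
32 [571.7 116.   53. ]
tin [450.1 312.3  30. ]
reel [569.5 306.6  38. ]
bl [409.9 362.9   8. ]
br [398.9  69.1   8. ]
tl [623.4 355.6   8. ]
tr [614.1  63.2   8. ]
[[ 535.2 -108.7    6. ]
 [ 520.8 -177.3    6. ]
 [ 506.6 -245.6    6. ]
 [ 492.9 -314.1    6. ]] [[-14.4 -68.6   0. ]
 [-14.2 -68.3   0. ]
 [-13.7 -68.5   0. ]] 209.71039554585752
-101.6367822484263
stop [543.5 -48.4  26. ]
```

Call:
{"method": "carry_out", "body": {"increments": [-0.3,-0.21,-0.2,0,0,0.03,0.4,-0.5,-0.35,-0.297,0,0,0.06,0.4,-0.7,-0.49,-0.297,0,0,0.09,0.4,-0.897,-0.633,-0.297,0,0,0.12,0.4,-0.897,-0.633,-0.297,0,0,0.15,0.4,-0.897,-0.633,-0.297,0,0,0.18,0.4,-0.897,-0.633,-0.297,0,0,0.1986,0.4,-0.897,-0.633,-0.297,0,0,0.1986,0.4,-0.897,-0.633,-0.297,0,0,0.1986,0.4,-0.897,-0.633,-0.297,0,0,0.1986,0.4]}}

```text
time: 1.35
tool_pos: [449.7, 215.6, 349.6]
tcp_rot: [-179.9, -0.0, 90.0]
ft_force: [0.5, 0.2, -0.3]
finger_gap: 59.9
grip_force: 0.0
```

```bash
python3 - <<'E'
from bench import sense, viewer
import cv2,json
s=sense(); c=viewer.get_calibration("wrist"); im=viewer.snapshot("wrist"); 
print(s['time'],s['tool_pos'],s['tcp_rot'],s['finger_gap'],s['joint_pos'])
cv2.imwrite("pics/w1.png",im[:,:,::-1]); json.dump({k:(v.tolist() if hasattr(v,'tolist') else v) for k,v in c.items()},open("w1.json","w")); print(c)
E
```

```text
1.35 [449.74997564 215.58015406 349.59598968] [-1.79943977e+02 -5.06326237e-03  9.00303232e+01] 59.929067462540594 [ 1.97003879e+01 -9.27259051e+00  8.96245195e+01  2.39679703e-02
  9.96991199e+01  1.96740897e+01]
{'fx': 334.3040285863138, 'fy': 334.3040285863138, 'cx': 316.79264712841683, 'cy': 196.20222609166098, 'R': array([[ 9.99999934e-01,  3.55583012e-04, -7.39268705e-05],
       [ 3.60901885e-04, -9.50109988e-01,  3.11914861e-01],
       [ 4.06729677e-05, -3.11914867e-01, -9.50110054e-01]]), 't': array([-450.94157355,  126.89338303,  560.18457266])}
```

View pics/w1.png

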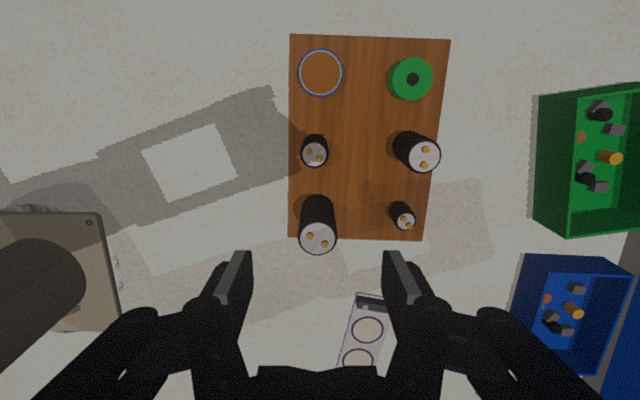

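The wrist view shows cap tops at about (318,238) for 51, (424,156) for 45, (315,154) for 38 and (403,220) for 32. Marks are at (367,329) and (358,361). I'll cross-check these against the top camera.

```bash
python3 - <<'E'
import cv2,json
from h import *
c=json.load(open("w1.json"))
for n,p,z in [("51",(317.5,238),113),("45",(424.5,156),90),("38",(315,154),70),("32",(404,219.5),53),("tin",(320,72),30),("mark1",(367.5,329),6)]: print(n,ray(c,p,z).round(1))
im=cv2.imread("pics/w1.png")
cv2.imwrite("pics/c3.png",cv2.resize(im[130:260,290:450],None,fx=5,fy=4.6,interpolation=cv2.INTER_CUBIC))
E
```

```text
51 [451.8 116.  113. ]
45 [582.2 214.9  90. ]
38 [448.6 213.5  70. ]
32 [574.4 116.4  53. ]
tin [455.  313.3  30. ]
mark1 [ 540.3 -110.5    6. ]
```

View pics/c3.png

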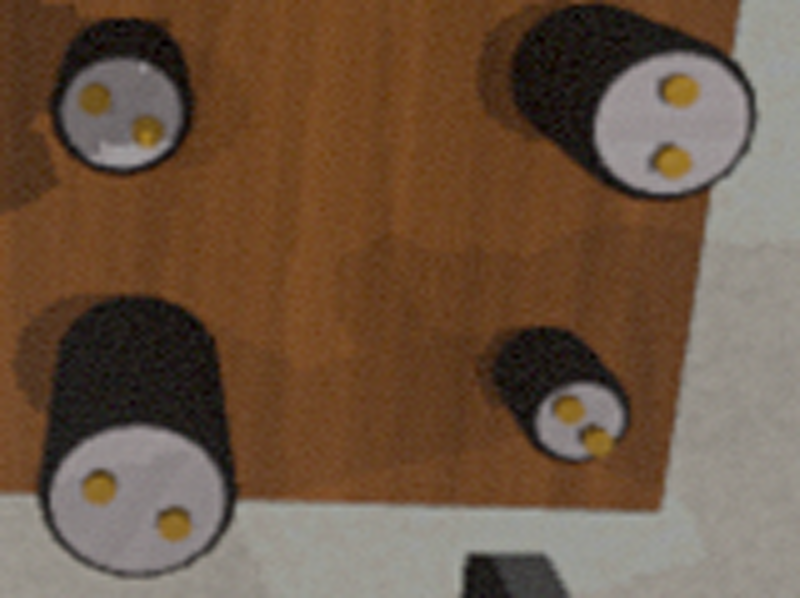

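Wrist and top estimates differ by a constant of about (5.5, -2.6), so I use the middle, cap_32 at (574.6, 114.7). The closed grip will show which camera is right.

Call:
{"method": "carry_out", "body": {"increments": [-0.1,0.12,0.03,0,0,0,0.4,-0.2,0.24,0.1,0,0,0,0.4,-0.251,0.311,0.25,0,0,0,0.4,-0.251,0.311,0.4,0,0,0,0.4,-0.251,0.311,0.54,0,0,0,0.4,-0.251,0.311,0.66,0,0,0,0.4,-0.251,0.311,0.75,0,0,0,0.4,-0.251,0.311,0.81,0,0,0,0.4,-0.251,0.311,0.84,0,0,0,0.4,-0.251,0.311,0.84,0,0,0,0.4]}}

```text
time: 2.65
tool_pos: [573.8, 115.5, 13.5]
tcp_rot: [-179.9, 0.0, 90.1]
ft_force: [-0.5, -0.8, 0.3]
finger_gap: 59.9
grip_force: 0.0
```

Call:
{"method": "carry_out", "body": {"increments": [0,0,0,0,0,0,0.2,0,0,0,0,0,0,0,0,0,0,0,0,0,-0.2,0,0,0,0,0,0,-0.4,0,0,0,0,0,0,-0.6,0,0,0,0,0,0,-0.6,0,0,0,0,0,0,-0.6,0,0,0,0,0,0,-0.6,0,0,0,0,0,0,-0.6,0,0,0,0,0,0,-0.6], "force": 40}}

```text
time: 3.9
tool_pos: [575.4, 114.7, 15.1]
tcp_rot: [179.9, -0.0, 90.0]
ft_force: [-1.2, -0.9, 6.2]
finger_gap: 30.8
grip_force: 40.0
```

Call:
{"method": "carry_out", "body": {"increments": [0,0,-0.05,0,0,0,-0.6,0,0,-0.12,0,0,0,-0.6,-0.03,-0.005,-0.16,0,0,0,-0.6,-0.1,-0.016,-0.16,0,0,0.005,-0.6,-0.2,-0.033,-0.16,0,0,0.011,-0.6,-0.31,-0.05,-0.16,0,0,0.018,-0.6,-0.42,-0.068,-0.16,0,0,0.025,-0.6,-0.51,-0.083,-0.16,0,0,0.03,-0.6,-0.55,-0.09,-0.16,0,0,0.0323,-0.6,-0.5618,-0.0915,-0.16,0,0,0.0323,-0.6]}}

```text
time: 5.15
tool_pos: [537.8, -110.9, 78.3]
tcp_rot: [180.0, -0.0, 78.3]
ft_force: [0.0, 0.1, 0.1]
finger_gap: 31.0
grip_force: 39.7
```

Call:
{"method": "carry_out", "body": {"increments": [0,0,0.03,0,0,0,-0.6,0,0,0.07,0,0,0,-0.6,0,0,0.11,0,0,0,-0.6,0,0,0.135,0,0,0,-0.6,0,0,0.15,0,0,0,-0.6,0,0,0.156,0,0,0,-0.6,0,0,0.159,0,0,0,-0.6,0,0,0.161,0,0,0,-0.6,0,0,0.161,0,0,0,-0.6,0,0,0.161,0,0,0,-0.6]}}

```text
time: 6.4
tool_pos: [538.3, -110.1, 13.9]
tcp_rot: [180.0, 0.0, 78.4]
ft_force: [-0.1, -0.4, -0.2]
finger_gap: 30.9
grip_force: 39.7
```

```bash
python3 - <<'E'
from bench import sense, viewer
import cv2
for i in range(3):
    s=sense(); im=viewer.snapshot("scene"); print(s['tool_pos'],s['tcp_rot'],s['finger_gap'],s['ft_force'])
cv2.imwrite("pics/s1.png",cv2.resize(im[100:260,150:350],None,fx=3.5,fy=3.5,interpolation=cv2.INTER_CUBIC)[:,:,::-1])
E
```

```text
[ 538.290837   -110.07660236   13.94302485] [1.79974923e+02 7.05587503e-04 7.83795036e+01] 30.929403568828608 [-0.11101292 -0.42165863 -0.16770269]
[ 538.24342038 -110.09013617   13.89576497] [1.79980124e+02 3.94445581e-03 7.83811833e+01] 31.08882462381943 [-0.71602577  0.05218958 -1.00803297]
[ 538.18999999 -110.04268027   13.83714789] [1.79988661e+02 4.00197550e-04 7.83813857e+01] 30.77691583425794 [-0.85643171  0.23300373 -0.52449092]
```

View pics/s1.png

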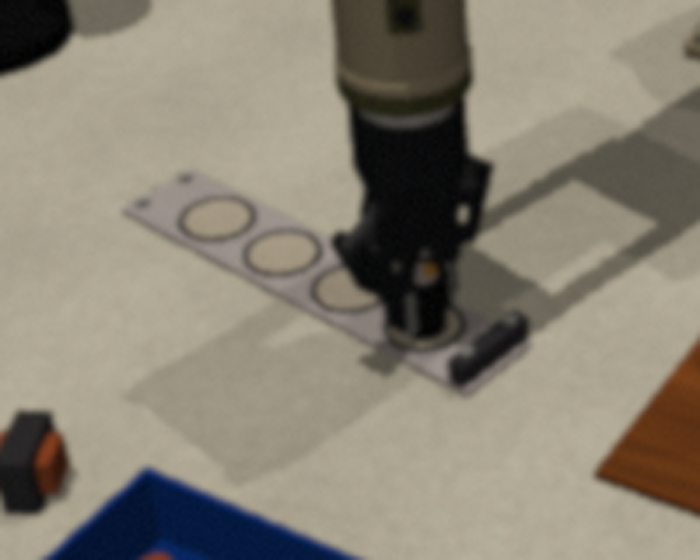

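The scene view shows cap_32 held upright in the gripper over the mark next to the stop. I'll ease it down until contact.

Call:
{"method": "carry_out", "body": {"increments": [0,0,0.001,0,0,0,-0.6,0,0,0.002,0,0,0,-0.6,0,0,0.003,0,0,0,-0.6,0,0,0.003,0,0,0,-0.6,0,0,0.003,0,0,0,-0.5,0,0,0.003,0,0,0,-0.3,0,0,0.003,0,0,0,-0.1,0,0,0.003,0,0,0,0.1,0,0,0.003,0,0,0,0.3,0,0,0.003,0,0,0,0.3]}}

```text
time: 7.8
tool_pos: [538.1, -110.0, 12.4]
tcp_rot: [-180.0, -0.0, 78.4]
ft_force: [-0.4, -0.4, 0.4]
finger_gap: 55.7
grip_force: 0.0
```

Call:
{"method": "carry_out", "body": {"increments": [0,0,-0.05,0,0,0,0.35,0,0,-0.14,0,0,0,0.46,0,0,-0.28,0,0,0,0.46,0,0,-0.42,0,0,-0.01,0.46,0,0,-0.54,0,0,-0.02,0.46,0,0,-0.6,0,0,-0.0323,0.46,0,0,-0.625,0,0,-0.0323,0.46,0,0,-0.625,0,0,-0.0323,0.46,0,0,-0.625,0,0,-0.0323,0.46,0,0,-0.625,0,0,-0.0323,0.46]}}

```text
time: 9.05
tool_pos: [537.4, -109.8, 260.8]
tcp_rot: [-179.9, -0.0, 90.0]
ft_force: [-0.8, -0.7, -0.1]
finger_gap: 62.4
grip_force: 0.0
```

```bash
python3 - <<'E'
from bench import sense, viewer
import cv2,json
s=sense(); c=viewer.get_calibration("wrist"); im=viewer.snapshot("wrist"); 
print(s['time'],s['tool_pos'],s['tcp_rot'])
cv2.imwrite("pics/w2.png",im[:,:,::-1]); json.dump({k:(v.tolist() if hasattr(v,'tolist') else v) for k,v in c.items()},open("w2.json","w"))
cv2.imwrite("pics/w2c.png",cv2.resize(im[180:360,220:420],None,fx=3.2,fy=3.2,interpolation=cv2.INTER_CUBIC)[:,:,::-1])
E
```

```text
9.05 [ 537.43987493 -109.82811084  260.81647174] [-1.79853005e+02 -4.25557645e-02  8.99811989e+01]
```

View pics/w2c.png

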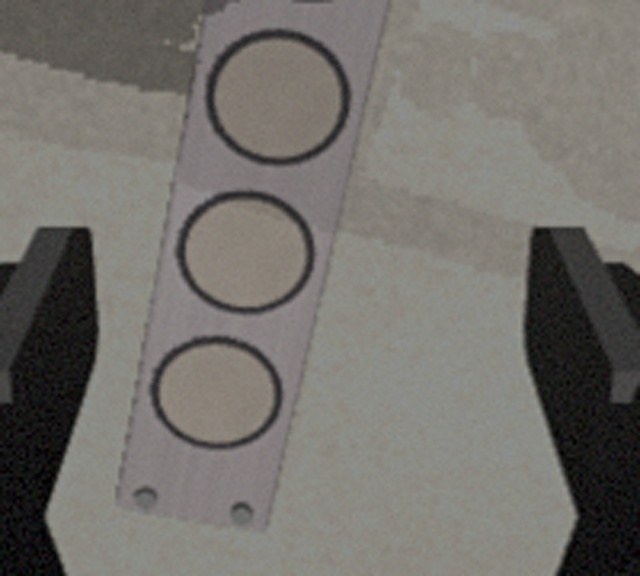

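The crop shows the three empty marks at (278,97), (246,252) and (216,392). The cap lies above the crop, so I'll take a crop of that.

```bash
python3 - <<'E'
import cv2,json
from h import *
im=cv2.imread("pics/w2.png")
cv2.imwrite("pics/w2d.png",cv2.resize(im[95:255,260:400],None,fx=3.7,fy=3.7,interpolation=cv2.INTER_CUBIC))
c=json.load(open("w2.json"))
for p in [(278,97),(246,252),(216,392)]: print(ray(c,((p[0]+.5)/3.2-.5+220,(p[1]+.5)/3.2-.5+180),6).round(1))
E
```

```text
[ 525.1 -178.8    6. ]
[ 511.1 -247.7    6. ]
[ 496.7 -316.2    6. ]
```

View pics/w2d.png

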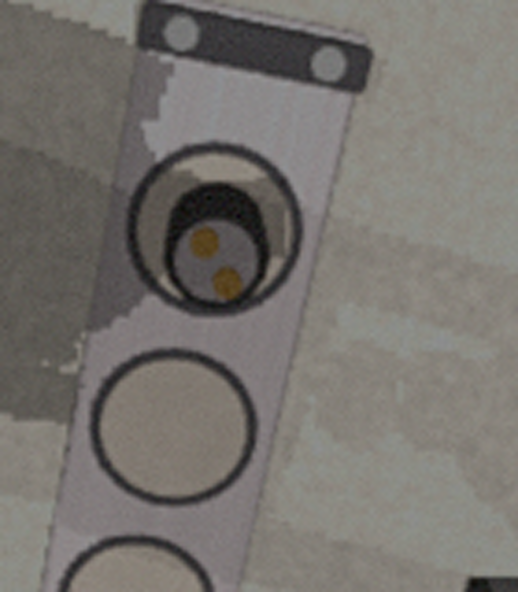

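The ring is centred at (215,229) in the crop and the cap top at (215.5,261). I'll compute the centring error.

```bash
python3 - <<'E'
import json
from h import *
c=json.load(open("w2.json"))
f=lambda p,z:ray(c,((p[0]+.5)/3.7-.5+260,(p[1]+.5)/3.7-.5+95),z).round(1)
print(f((215,229),6),f((215.5,261),51), f((256,47),26),f((174,426),6))
E
```

```text
[ 539.3 -110.1    6. ] [ 539.4 -110.5   51. ] [551.4 -51.5  26. ] [ 525.3 -178.5    6. ]
```

cap_32 sits within 0.5 mm of its ring's centre. Next is cap_38.

Call:
{"method": "carry_out", "body": {"increments": [0.08,-0.023,0,0,0,0,0.46,0.22,-0.063,0,0,0,0,0.46,0.36,-0.103,0,0,0,0,0.46,0.5,-0.143,0,0,0,0,0.46,0.64,-0.184,0,0,0,0,0.46,0.76,-0.218,0.04,0,0,0,0.46,0.808,-0.2318,0.14,0,0,0,0.46,0.808,-0.2318,0.28,0,0,0,0.46,0.808,-0.2318,0.38,0,0,0,0.46,0.808,-0.2318,0.45,0,0,0,0.46]}}

```text
time: 10.35
tool_pos: [443.7, 212.8, 79.6]
tcp_rot: [-179.8, 0.1, 90.0]
ft_force: [-0.1, 0.1, -0.1]
finger_gap: 62.2
grip_force: 0.0
```

Call:
{"method": "carry_out", "body": {"increments": [0,0,0.05,0,0,0,0.46,0,0,0.1,0,0,0,0.46,0,0,0.13,0,0,0,0.46,0,0,0.1375,0,0,0,0.46,0,0,0.1375,0,0,0,0.2,0,0,0.1375,0,0,0,0,0,0,0.1375,0,0,0,-0.2,0,0,0.1375,0,0,0,-0.4,0,0,0.1375,0,0,0,-0.4,0,0,0.1375,0,0,0,-0.4]}}

```text
time: 11.6
tool_pos: [446.2, 213.4, 28.5]
tcp_rot: [179.9, -0.0, 90.0]
ft_force: [-0.5, -0.2, 6.0]
finger_gap: 36.7
grip_force: 40.6
```

Call:
{"method": "carry_out", "body": {"increments": [0,0,-0.05,0,0,0,-0.4,0,0,-0.15,0,0,0,-0.4,0,0,-0.26,0,0,0,-0.4,-0.02,0.004,-0.34,0,0,0,-0.4,-0.08,0.016,-0.35,0,0,0,-0.4,-0.18,0.036,-0.35,0,0,0,-0.4,-0.29,0.058,-0.35,0,0,0,-0.4,-0.4,0.08,-0.35,0,0,0,-0.4,-0.51,0.102,-0.35,0,0,0,-0.4,-0.58,0.116,-0.35,0,0,0,-0.4]}}

```text
time: 12.85
tool_pos: [491.7, -20.8, 167.3]
tcp_rot: [-180.0, 0.0, 89.9]
ft_force: [-0.2, 1.0, -1.2]
finger_gap: 36.6
grip_force: 40.3
```

Call:
{"method": "carry_out", "body": {"increments": [-0.07,0.014,0,0,0,0.005,-0.4,-0.17,0.034,0,0,0,0.012,-0.4,-0.27,0.055,0,0,0,0.02,-0.4,-0.35,0.07,0.02,0,0,0.028,-0.4,-0.39,0.079,0.07,0,0,0.0323,-0.4,-0.3995,0.0805,0.13,0,0,0.0323,-0.4,-0.3995,0.0805,0.2,0,0,0.0323,-0.4,-0.3995,0.0805,0.26,0,0,0.0323,-0.4,-0.3995,0.0805,0.3,0,0,0.0323,-0.4,-0.3995,0.0805,0.33,0,0,0.0323,-0.4]}}

```text
time: 14.1
tool_pos: [523.8, -178.5, 34.7]
tcp_rot: [-180.0, -0.0, 78.4]
ft_force: [-0.2, -1.1, -1.8]
finger_gap: 37.2
grip_force: 40.2
```

Call:
{"method": "carry_out", "body": {"increments": [0,0,0.01,0,0,0,-0.4,0,0,0.016,0,0,0,-0.4,0,0,0.02,0,0,0,-0.4,0,0,0.0225,0,0,0,-0.4,0,0,0.024,0,0,0,-0.4,0,0,0.025,0,0,0,-0.4,0,0,0.025,0,0,0,-0.3,0,0,0.025,0,0,0,-0.1,0,0,0.025,0,0,0,0.1,0,0,0.025,0,0,0,0.3]}}

```text
time: 15.35
tool_pos: [524.0, -178.6, 25.4]
tcp_rot: [-180.0, 0.0, 78.4]
ft_force: [-0.4, 0.4, 0.1]
finger_gap: 55.1
grip_force: 0.0
```

Call:
{"method": "carry_out", "body": {"increments": [0,0,-0.05,0,0,0,0.46,0,0,-0.14,0,0,0,0.6,0,0,-0.28,0,0,0,0.6,0,0,-0.42,0,0,-0.01,0.6,0,0,-0.54,0,0,-0.02,0.6,0,0,-0.58,0,0,-0.0323,0.6,0,0,-0.5925,0,0,-0.0323,0.6,0,0,-0.5925,0,0,-0.0323,0.6,0,0,-0.5925,0,0,-0.0323,0.6,0,0,-0.5925,0,0,-0.0323,0.6]}}

```text
time: 16.6
tool_pos: [523.5, -178.4, 261.2]
tcp_rot: [-179.9, -0.1, 90.0]
ft_force: [0.9, 0.7, 0.4]
finger_gap: 68.3
grip_force: 0.0
```

```bash
python3 - <<'E'
from bench import sense, viewer
import cv2,json
c=viewer.get_calibration("wrist"); im=viewer.snapshot("wrist"); print(sense()['tool_pos'])
cv2.imwrite("pics/w3.png",im[:,:,::-1]); json.dump({k:(v.tolist() if hasattr(v,'tolist') else v) for k,v in c.items()},open("w3.json","w"))
cv2.imwrite("pics/w3c.png",cv2.resize(im[20:220,240:440],None,fx=3,fy=3,interpolation=cv2.INTER_CUBIC)[:,:,::-1])
E
```

```text
[ 523.59229713 -178.4453957   261.45390919]
```

View pics/w3c.png

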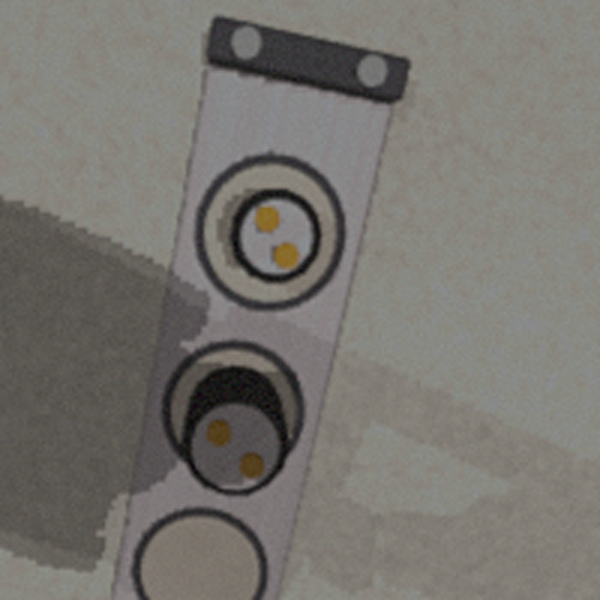

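Both caps stand on their rings. Ring 2 is at (233.5,~411) with its cap top at (237,447); ring 1 is at (271,230.5) with its cap top at (276.5,235).

```bash
python3 - <<'E'
import json
from h import *
c=json.load(open("w3.json"))
f=lambda p,z:ray(c,((p[0]+.5)/3-.5+240,(p[1]+.5)/3-.5+20),z).round(1)
print(f((271,230.5),6),f((276.5,235),51), f((233.5,411),6),f((237,447),68),f((200,573),6))
E
```

```text
[ 539.5 -109.2    6. ] [ 539.7 -109.5   51. ] [ 525.2 -178.9    6. ] [ 526.4 -178.9   68. ] [ 511.  -248.4    6. ]
```

Call:
{"method": "carry_out", "body": {"increments": [0.08,0.011,0,0,0,0,0.6,0.2,0.028,0,0,0,0,0.6,0.34,0.048,0,0,0,0,0.6,0.48,0.068,0,0,0,0,0.6,0.62,0.088,0,0,0,0,0.6,0.76,0.107,0,0,0,0,0.6,0.88,0.124,0.02,0,0,0,0.6,0.96,0.136,0.1,0,0,0,0.6,0.9835,0.139,0.2,0,0,0,0.6,0.9835,0.139,0.28,0,0,0,0.6]}}

```text
time: 17.9
tool_pos: [578.6, 215.8, 148.0]
tcp_rot: [-179.9, 0.0, 90.1]
ft_force: [0.4, -0.5, -0.3]
finger_gap: 68.1
grip_force: 0.0
```

Call:
{"method": "carry_out", "body": {"increments": [0,0,0.08,0,0,0,0.6,0,0,0.16,0,0,0,0.6,0,0,0.23,0,0,0,0.6,0,0,0.265,0,0,0,0.6,0,0,0.2775,0,0,0,0.6,0,0,0.2775,0,0,0,0.4,0,0,0.2775,0,0,0,0.2,0,0,0.2775,0,0,0,0,0,0,0.2775,0,0,0,-0.2,0,0,0.2775,0,0,0,-0.2], "force": 50}}

```text
time: 19.15
tool_pos: [580.6, 215.1, 41.1]
tcp_rot: [179.9, -0.0, 90.0]
ft_force: [-0.7, -0.2, 6.8]
finger_gap: 43.8
grip_force: 51.3
```

Call:
{"method": "carry_out", "body": {"increments": [0,0,-0.05,0,0,0,-0.2,0,0,-0.14,0,0,0,-0.2,0,0,-0.23,0,0,0,-0.2,-0.02,-0.003,-0.29,0,0,0,-0.2,-0.09,-0.014,-0.3,0,0,0,-0.2,-0.2,-0.03,-0.3,0,0,0,-0.2,-0.32,-0.048,-0.3,0,0,0,-0.2,-0.44,-0.066,-0.3,0,0,0,-0.2,-0.55,-0.083,-0.3,0,0,0,-0.2,-0.64,-0.0966,-0.3,0,0,0,-0.2]}}

```text
time: 20.4
tool_pos: [540.6, -43.0, 160.8]
tcp_rot: [179.9, 0.0, 90.0]
ft_force: [0.0, -0.9, -2.0]
finger_gap: 44.0
grip_force: 51.4
```

Call:
{"method": "carry_out", "body": {"increments": [-0.09,-0.014,0,0,0,0.005,-0.2,-0.2,-0.03,0,0,0,0.012,-0.2,-0.31,-0.047,0,0,0,0.02,-0.2,-0.41,-0.062,0,0,0,0.028,-0.2,-0.48,-0.072,0.01,0,0,0.0323,-0.2,-0.51,-0.077,0.05,0,0,0.0323,-0.2,-0.5148,-0.0777,0.11,0,0,0.0323,-0.2,-0.5148,-0.0777,0.18,0,0,0.0323,-0.2,-0.5148,-0.0777,0.24,0,0,0.0323,-0.2,-0.5148,-0.0777,0.28,0,0,0.0323,-0.2]}}

```text
time: 21.65
tool_pos: [509.0, -245.8, 45.5]
tcp_rot: [-179.9, -0.1, 78.5]
ft_force: [-0.6, 0.1, -2.1]
finger_gap: 44.2
grip_force: 51.4
```

Call:
{"method": "carry_out", "body": {"increments": [0,0,0.01,0,0,0,-0.2,0,0,0.016,0,0,0,-0.2,0,0,0.02,0,0,0,-0.2,0,0,0.0225,0,0,0,-0.2,0,0,0.024,0,0,0,-0.2,0,0,0.025,0,0,0,-0.2,0,0,0.025,0,0,0,-0.1,0,0,0.025,0,0,0,0.1,0,0,0.025,0,0,0,0.3,0,0,0.025,0,0,0,0.5]}}

```text
time: 22.9
tool_pos: [509.9, -247.2, 37.5]
tcp_rot: [180.0, 0.0, 78.4]
ft_force: [0.6, 0.8, -1.0]
finger_gap: 63.8
grip_force: 0.0
```

Call:
{"method": "carry_out", "body": {"increments": [0,0,-0.05,0,0,0,0.6,0,0,-0.14,0,0,0,0.74,0,0,-0.28,0,0,0,0.74,0,0,-0.42,0,0,-0.01,0.74,0,0,-0.54,0,0,-0.02,0.74,0,0,-0.6,0,0,-0.0323,0.74,0,0,-0.61,0,0,-0.0323,0.74,0,0,-0.61,0,0,-0.0323,0.74,0,0,-0.61,0,0,-0.0323,0.74,0,0,-0.61,0,0,-0.0323,0.74]}}

```text
time: 24.15
tool_pos: [509.3, -246.8, 280.0]
tcp_rot: [-179.9, -0.1, 90.0]
ft_force: [0.1, 0.7, 0.1]
finger_gap: 74.1
grip_force: 0.0
```

Call:
{"method": "carry_out", "body": {"increments": [0.08,-0.013,0,0,0,0,0.74,0.2,-0.033,0,0,0,0,0.74,0.34,-0.057,0,0,0,0,0.74,0.48,-0.08,0,0,0,0,0.74,0.62,-0.103,0,0,0,0,0.74,0.75,-0.125,0,0,0,0,0.74,0.85,-0.142,0.01,0,0,0,0.74,0.9,-0.15,0.07,0,0,0,0.74,0.909,-0.1515,0.16,0,0,0,0.74,0.909,-0.1515,0.25,0,0,0,0.74]}}

```text
time: 25.4
tool_pos: [448.8, 117.0, 180.0]
tcp_rot: [-180.0, 0.0, 90.1]
ft_force: [0.8, -0.2, 0.1]
finger_gap: 74.3
grip_force: 0.0
```

Call:
{"method": "carry_out", "body": {"increments": [0,0,0.08,0,0,0,0.74,0,0,0.17,0,0,0,0.74,0,0,0.25,0,0,0,0.74,0,0,0.29,0,0,0,0.74,0,0,0.3038,0,0,0,0.74,0,0,0.3038,0,0,0,0.55,0,0,0.3038,0,0,0,0.35,0,0,0.3038,0,0,0,0.15,0,0,0.3038,0,0,0,0,0,0,0.3038,0,0,0,0], "force": 60}}

```text
time: 26.65
tool_pos: [450.2, 116.6, 61.5]
tcp_rot: [179.9, -0.0, 90.0]
ft_force: [-2.5, 0.4, 5.8]
finger_gap: 49.5
grip_force: 60.9
```

Call:
{"method": "carry_out", "body": {"increments": [0,0,-0.04,0,0,0,0,0,0,-0.12,0,0,0,0,0,0,-0.21,0,0,0,0,-0.01,0.001,-0.28,0,0,0,0,-0.07,0.008,-0.3,0,0,0,0,-0.16,0.017,-0.3,0,0,0,0,-0.26,0.028,-0.3,0,0,0,0,-0.36,0.039,-0.3,0,0,0,0,-0.46,0.05,-0.3,0,0,0,0,-0.56,0.06,-0.3,0,0,0,0]}}

```text
time: 27.9
tool_pos: [473.3, -108.9, 181.0]
tcp_rot: [180.0, 0.0, 90.0]
ft_force: [-0.6, 0.4, -3.6]
finger_gap: 49.8
grip_force: 63.1
```

Call:
{"method": "carry_out", "body": {"increments": [-0.09,0.01,0,0,0,0.005,0,-0.18,0.02,0,0,0,0.01,0,-0.27,0.03,0,0,0,0.015,0,-0.36,0.039,0,0,0,0.022,0,-0.43,0.046,0,0,0,0.028,0,-0.49,0.053,0,0,0,0.0323,0,-0.515,0.055,0.01,0,0,0.0323,0,-0.5205,0.056,0.06,0,0,0.0323,0,-0.5205,0.056,0.12,0,0,0.0323,0,-0.5205,0.056,0.18,0,0,0.0323,0]}}

```text
time: 29.15
tool_pos: [495.1, -314.2, 105.7]
tcp_rot: [-179.9, -0.1, 78.5]
ft_force: [0.5, -0.3, -3.2]
finger_gap: 49.4
grip_force: 63.0
```

Call:
{"method": "carry_out", "body": {"increments": [0,0,0.05,0,0,0,0,0,0,0.09,0,0,0,0,0,0,0.11,0,0,0,0,0,0,0.118,0,0,0,0,0,0,0.1225,0,0,0,0,0,0,0.124,0,0,0,0,0,0,0.125,0,0,0,0,0,0,0.125,0,0,0,0,0,0,0.125,0,0,0,0,0,0,0.125,0,0,0,0]}}

```text
time: 30.4
tool_pos: [496.2, -316.3, 59.6]
tcp_rot: [179.9, 0.0, 78.4]
ft_force: [-3.8, 2.0, 6.3]
finger_gap: 49.4
grip_force: 63.9
```

Call:
{"method": "carry_out", "body": {"increments": [0,0,0,0,0,0,0.15,0,0,0,0,0,0,0.3,0,0,0,0,0,0,0.5,0,0,0,0,0,0,0.7,0,0,0,0,0,0,0.7,0,0,-0.03,0,0,0,0.7,0,0,-0.1,0,0,0,0.7,0,0,-0.22,0,0,0,0.7,0,0,-0.36,0,0,0,0.7,0,0,-0.5,0,0,0,0.7]}}

```text
time: 31.65
tool_pos: [495.5, -315.6, 260.7]
tcp_rot: [180.0, 0.0, 78.4]
ft_force: [0.4, 0.1, 0.2]
finger_gap: 72.2
grip_force: 0.0
```

Call:
{"method": "carry_out", "body": {"increments": [-0.1,0,-0.05,0,0,0,0.7,-0.2,0,-0.1,0,0,0,0.7,-0.25,0,-0.2,0,0,0,0.7,-0.25,0,-0.25,0,0,0,0.7,-0.25,0,-0.25,0,0,0,0.7,-0.25,0,-0.25,0,0,0,0.7,-0.25,0,-0.25,0,0,0,0.7,-0.25,0,-0.25,0,0,0,0.7,-0.25,0,-0.25,0,0,0,0.7,-0.25,0,-0.25,0,0,0,0.7]}}

```text
time: 32.9
tool_pos: [475.6, -413.6, 357.8]
tcp_rot: [-180.0, -0.0, 78.4]
ft_force: [0.3, -0.3, 0.3]
finger_gap: 72.5
grip_force: 0.0
```

```bash
python3 - <<'E'
from bench import sense, viewer
from h import *
import cv2,json
c=viewer.get_calibration("wrist"); im=viewer.snapshot("wrist"); top=viewer.snapshot("top")
json.dump({k:(v.tolist() if hasattr(v,'tolist') else v) for k,v in c.items()},open("w4.json","w"))
w=cv2.resize(im[20:260,220:420],None,fx=2.5,fy=2.5,interpolation=cv2.INTER_CUBIC)
t=cv2.resize(top[140:250,190:330],None,fx=2,fy=2,interpolation=cv2.INTER_CUBIC)
p=np.zeros((600,800,3),np.uint8); p[:,:500]=w; p[:220,510:790]=t
cv2.imwrite("pics/w4c.png",p[:,:,::-1])
E
```

```text
(no output)
```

View pics/w4c.png

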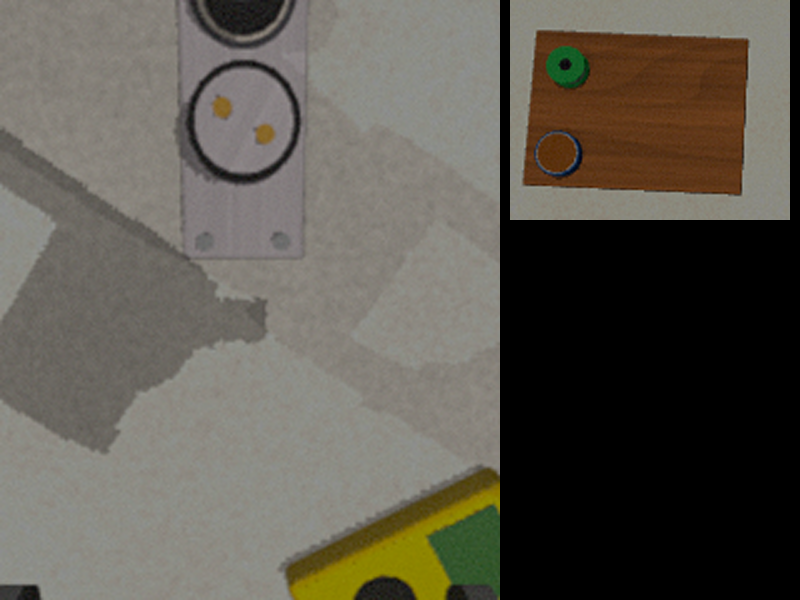

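The cap_51 top is at (243.5,122), with its base covering mark 4, and the tin and reel are undisturbed. I'll check the last two caps in an upper crop and the scene view.

```bash
python3 - <<'E'
from bench import sense, viewer
from h import *
import cv2,json
im=viewer.snapshot("wrist"); sc=viewer.snapshot("scene"); c=viewer.get_calibration("wrist")
print(ray(c,(244/2.5-.2+220,122.5/2.5-.2+20),111).round(1), viewer and sense()['time'])
p=np.zeros((600,800,3),np.uint8)
p[:,:400]=cv2.resize(im[0:150,265:365],None,fx=4,fy=4,interpolation=cv2.INTER_CUBIC)
p[:,400:]=cv2.resize(sc[110:230,170:310],(400,343),interpolation=cv2.INTER_CUBIC)[np.r_[0:343].clip(0,342)].__class__((600,400,3),np.uint8)*0 if False else cv2.copyMakeBorder(cv2.resize(sc[90:240,170:310],(400,428),interpolation=cv2.INTER_CUBIC),0,172,0,0,cv2.BORDER_CONSTANT)
cv2.imwrite("pics/w5.png",p[:,:,::-1])
E
```

```text
[ 497.5 -317.7  111. ] 33.1
```

View pics/w5.png

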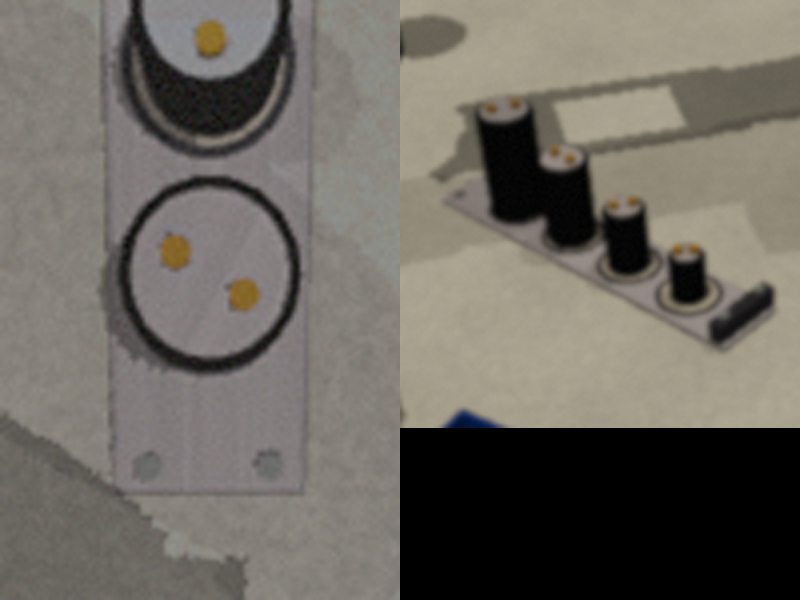

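```bash
python3 - <<'E'
from bench import viewer
from h import *
c=viewer.get_calibration("wrist")
a=np.radians(-101.64); u=np.array([np.cos(a),np.sin(a)]); n=np.array([-u[1],u[0]])
f=lambda p,z:(lambda X:(round(X@u,1),round(X@n,1)))(ray(c,((p[0]+.5)/4-.5+265,(p[1]+.5)/4-.5),z)[:2])
print("cap51",f((210,274),111),"ring3 outer bottom",f((209,157),6),"-> mark4 at +41; strip edges",f((109,270),6),f((308,270),6),"end corners",f((116,492),6),f((302,492),6))
E
```

```text
cap51 (np.float64(210.1), np.float64(551.1)) ring3 outer bottom (np.float64(168.1), np.float64(551.0)) -> mark4 at +41; strip edges (np.float64(203.7), np.float64(516.4)) (np.float64(203.7), np.float64(585.2)) end corners (np.float64(279.1), np.float64(517.2)) (np.float64(279.1), np.float64(584.8))
```

All four caps are within about 1 mm of their ring centres.

```bash
python3 -c "
from bench import order
print(order.hand_in())"
```

```text
the job is handed in; nothing more can be done
None
```

The four capacitors stand upright on the ring marks in height order, cap_32 next to the stop and cap_51 farthest from it, each within about 1 mm of centre by my camera measurements; none was knocked over, the tin showed no visible shift, and the job was handed in after about 33 s.

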